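# Settle a stage top onto its kinematic base

### The arm

A 6-joint arm with a two-finger parallel gripper is mounted at the origin on a cart in front of the work surface, level with it; the furniture and walls round the work are solid. World frame = base frame: x ahead of the robot, y to its left, z up, the work surface at z = 0. Lengths are in m, angles in rad, forces in N, time in s.
With the tool pointing down it reaches from about 0.35 to 0.975 m from the base axis. Payload 4.9 kg.
Tool frame: the origin (TCP) lies midway between the tips of the shut fingers; the grasp point (between the pads) lies 19 mm behind it; z points along the fingers, y is the line along which they close (so a half turn about z gives the same grasp; the last joint's range is limited). The gripper opens to 85 mm and grips with 20 to 120 N. Pads are 22 mm wide; open, the fingers measure 114 mm over their backs; the gripper's body (76 mm by 85 mm) begins 54 mm behind the grasp point. The pads swing forward as they close: fully open they stand 13 mm farther back than shut.
Start: joints at [1.064, 0.053, 1.613, -0, 1.476, -0.119], TCP at [0.236, 0.579, 0.231] pointing down, gripper open.
Joint ranges: [-3.01, 3.01], [-1.01, 2.22], [0.06, 2.58], [-1.02, 4.17], [0.09, 2.62], [-3.14, 3.14]. Speed limits (rad/s): [2.57, 2.57, 3.14, 3.14, 3.14, 3.14].

### API

Orientations are given as a unit quaternion [w, x, y, z].
In Python, from plant import * gives the robot as it stands.
- The arm moves only by the tool jog_arm, never from a script. Its argument "targets" is a list of rows, each a list of 3 entries, a list of its own where there are three numbers: the shift along the tool's x, y, z in units of 25 mm (1.0 is 25 mm), then the turn, a rotation vector about the tool's x, y, z in units of 8 degrees (1.0 is 8 degrees), then the opening in per cent of the stroke, from 0 (shut) to 100 (fully open). A call has 1 to 8 rows; each row is the pose to reach, as a shift and turn from the pose commanded when the call began, along the tool's axes at that moment; what a row does not reach only later rows make up. A row lasts 1/8 s, in which the tool goes at most 62.5 mm and 10.7 degrees, less where a joint would pass 70% of its speed; a pose out of reach is approached as far as the arm can. A call with a gripper value outside its range is refused whole. The fingers move at their own pace and stop on an object; the grip force is fixed at half the most. Time passes only in rows, so rows that repeat a pose let the fingers close. It gives the time, the measured TCP pose, the force, the opening and the grip force at its end, in the units of the state.
- state(): the state, without advancing time (a new reading comes with each control period).
- grab_frame(name): name is "scene" or "top"; returns (picture, depth): 480x640x3 uint8, red, green, blue; 480x640 float32, m along the optical axis (not along the pixel's ray), 0 where there is no reading.
- camera_params(name): a dict with "fovy" (degrees; the focal length in pixels is half the picture's height over the tangent of half this angle, whatever the lens; pixels are square), "cx", "cy" (the principal point, pixels), "rvec" (rotation vector, rad) and "tvec" (3), from world to camera coordinates, as OpenCV has them. Camera axes: x right, y down, z forward; pixel columns grow to the right and rows downward; lengths in m; the calibration is good to about 2 mm. A picture is of the moment at which its call begins. camera_params takes no time and is no camera call.
- job_done(): hands the job in; it is judged then, once.
The state is a dict: "time": time; "joint_pos": joint angles; "joint_vel": joint speeds; "joint_efforts": joint torques, N m; "tool_pos": TCP position; "tool_rot": TCP orientation; "contact_force": force on the tool from outside, world axes, zero at the start; "ft_torque": the same for the moment, N m; "gripper_width": opening from 0.0 (shut) to 1.0 (fully open); "grasp_force": force on a finger pad.
Only numpy, scipy, OpenCV 4.12 (cv2) and the standard library are available. Lean on these libraries where they do the work, as an engineer would, in place of code of your own. Each camera call takes 0.05 s, during which the arm holds its last target. There are 200 camera calls.

### The job

Lift the loose stage top by its blue tab, set it on the grey kinematic base just short of its seats and slide it gently, by feel, toward the flat-pad end until its three ball feet drop home: one in the cone, one in the groove, one on the flat pad. The seats are polished, so never bang or force the top against the base; leave it sitting fully down and let go, without disturbing the V-blocks and the housing nearby.

Things in the scene. Friction and masses are not known exactly. Their poses are not given: they have to be found in the camera images.
- stage_top: loose stage top: aluminium plate 88 (x) by 104 mm (y), 9 mm thick, with a 32 mm wide tongue at its +x end (to x = +60 mm); 0.57 to 0.86 kg, balanced under the tab. Origin: under the tab, in the plane touching the undersides of its three ball feet (z = 0 when it stands on the surface); z up. Plate underside at z 9 mm, plate top at 18 mm. Brass dots on top mark the feet
- grip_tab (a point): middle of the top edge of the upright blue grip tab on stage_top, 52 mm above stage_top's origin. The tab is 14 mm thick along stage_top's x, 36 mm wide along its y, and reaches from the plate top (18 mm) to 52 mm: pinch it along x, from above
- cone_foot (a point): centre of the ball foot that belongs in the cone, at (-25, +38, 6) mm in stage_top's frame. Each foot is a polished steel ball of 12 mm diameter, friction about 0.2
- groove_foot (a point): centre of the ball foot that belongs in the groove, at (-25, -38, 6) mm in stage_top's frame
- flat_foot (a point): centre of the ball foot under the tongue that belongs on the flat pad, at (+45, 0, 6) mm in stage_top's frame
- base: fixed kinematic base: grey slab x -98 to +88 mm, 128 mm wide (y), 8 mm thick; origin on the surface, z up, x toward the flat-pad end. Aluminium rails along x at y = +-58 mm, 17 mm high. A dark steel seat carriage (top 14 mm high) between them is clamped up to 16 mm either way along x from mid-travel; where is NOT in this pose: feel or see it. It carries the lands, seats and pad
- home_mid (a point): point of the base, 20 mm up: where stage_top's origin lies when home IF the carriage were at mid-travel, with x, y, z axes along the base's. In truth home lies up to 16 mm ahead of (+x) or behind (-x) this point, at the same y, height and yaw. Home is level, with all ball centres 26 mm above the surface
- lands_mid (a point): point of the base midway between cone and groove IF at mid-travel, 22 mm up, axes as base. Two steel lands, tops 22 mm up, at y = +38 and -38 mm, 24 mm wide, reach from 45 mm behind this point to 12 mm ahead. At this x the +y land has the cone (mouth 9 mm across), the -y land the V groove (9 mm wide, runs along y); walls 45 degrees. Feet on the lands stand 2 mm higher than home
- pad_mid (a point): point of the base where the flat foot touches IF at mid-travel, 20 mm up: the flat pad is 24 mm wide (y), from 43 mm behind this point to 11 mm ahead, top 20 mm up. The tongue faces this end
- travel_mid (a point): middle mark of the scale on the +y rail, 17 mm up. Feel: the top slides along +x over the lands with about 1 to 2.5 N; once the feet have dropped into cone and groove the push needed rises to 4 N and more, and pushed on regardless they climb out again. Pushing low on the tab, held loosely, keeps it from tipping and lets the feet drop by its weight
- v_block_a: bystander: steel V-block 33x40x34 mm, origin under its centre
- v_block_b: bystander: steel V-block 33x40x34 mm, origin under its centre
- housing_a: bystander: round metal housing 46 mm diameter, 38 mm high, origin under its centre
There are look-alikes about, which are no part of the job. Of the things like the stage_top, leave any that is black or green; of the rest the larger one is meant.

How it is judged:
By the outcome, as a careful person would: the job done as asked, in the order asked, and still so for the second after the job is handed in, with the robot touching nothing.
It also fails if it takes over 67 s, if anything falls off the work surface, if the arm or the gripper's body presses on something with over 40 N, if the wrist force passes 120 N, or if a joint passes its speed limit or range.

## Working session

There is one attempt and no reset: what is moved stays moved. The work goes in short steps, Python scripts to look and compute and a tool call to move; the robot and the scene stay as the last step left them, time stands still between calls to the robot, and variables do not carry over. Pictures are saved under pics/ and viewed, at most 10 in all, crops included, and the job is handed in when it is done.

Besides the shell and the picture viewer there is one more tool, called by a JSON object that holds its "fn" and its "kwargs", one argument or row to a line. jog_arm: Moves the arm, as the interface text tells. Its arguments: {"type":"object","properties":{"targets":{"type":"array"}},"required":["targets"]}

```bash
mkdir -p pics; cat > h.py <<'E'
from plant import *
import numpy as np, cv2
def cam(n):
    p=camera_params(n); f=240/np.tan(np.radians(p["fovy"])/2)
    R=cv2.Rodrigues(np.array(p["rvec"],float))[0]; t=np.array(p["tvec"],float)
    return f,p["cx"],p["cy"],R,t
def ray(n,u,v,z):
    f,cx,cy,R,t=cam(n); d=R.T@np.array([(u-cx)/f,(v-cy)/f,1]); o=-R.T@t
    return o+d*(z-o[2])/d[2]
def pix(n,P):
    f,cx,cy,R,t=cam(n); q=R@np.array(P)+t; return q[0]/q[2]*f+cx,q[1]/q[2]*f+cy
def cloud(n,D):
    f,cx,cy,R,t=cam(n); v,u=np.mgrid[:480,:640]
    q=np.stack([(u-cx)/f*D,(v-cy)/f*D,D],-1)-t
    return q@R
E
python3 - <<'E'
from h import *
for n in("scene","top"):
    I,D=grab_frame(n); np.savez(n+"0.npz",I=I,D=D); cv2.imwrite(f"pics/{n}0.png",I[...,::-1]); f,cx,cy,R,t=cam(n); print(n,f,cx,cy,-R.T@t,R[2])
print(state())
E
```

```text
scene 517.349694205919 313.55099495115303 241.34754096169797 [ 0.21212174 -0.6751494   0.86896672] [ 0.34517211  0.56967485 -0.74587316]
top 480.44783444138193 318.4997358485867 234.82931051534933 [ 0.46386295 -0.10447947  0.89075578] [ 0.15219316 -0.0020496  -0.98834864]
{'time': 0.1, 'joint_pos': array([ 1.06401370e+00,  5.33108533e-02,  1.61415393e+00,  9.49803643e-06,
        1.47598578e+00, -1.19029206e-01]), 'joint_vel': array([ 2.77336941e-04, -2.01636006e-03, -4.87931766e-03,  2.26494437e-04,
        9.62398113e-04, -8.30039279e-05]), 'joint_efforts': array([ 7.37916016e-04, -3.94902134e+01, -3.71365142e+01, -1.47606884e-04,
        3.83431165e-03, -2.47901147e-05]), 'tool_pos': array([0.23605971, 0.57810335, 0.2301752 ]), 'tool_rot': array([-2.90451879e-04,  1.92664773e-01,  9.81264196e-01, -8.82388967e-04]), 'contact_force': array([-0.00239126,  0.35237521,  0.87276423]), 'ft_torque': array([-0.00641513,  0.00553759, -0.01604908]), 'grasp_force': 0.0, 'gripper_width': 1.0007209499361573}
```

View pics/top0.png

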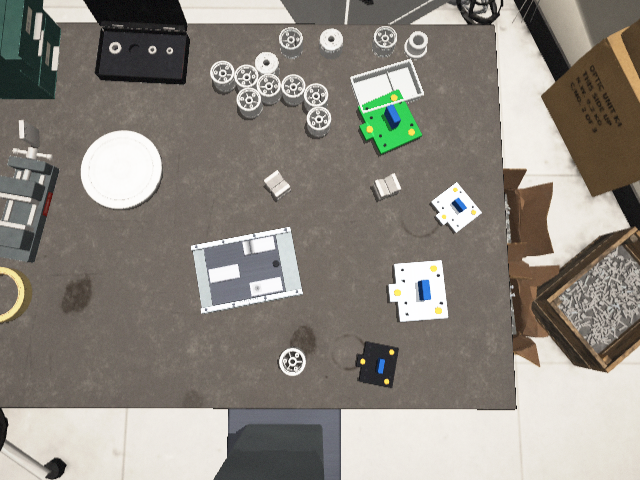

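View pics/scene0.png

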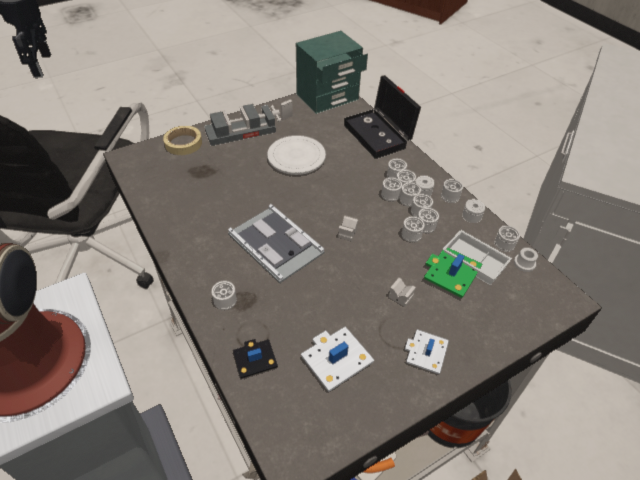

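The top view shows the wanted white top at about (420,290), with its blue tab at (424,290) and its tongue facing left. The base is at (247,270), its flat-pad end also to the left: pad (224,273), lands (258,246) and (268,286). The decoys are black (378,364), green (392,120) and small white (457,207). The scene view agrees.

```bash
python3 - <<'E'
from h import *
d=np.load("top0.npz"); I,D=d["I"],d["D"]; W=cloud("top",D)
hsv=cv2.cvtColor(I,cv2.COLOR_RGB2HSV)
roi=np.zeros(D.shape,bool); roi[250:330,380:460]=1
b=roi&(hsv[...,0]>100)&(hsv[...,0]<125)&(hsv[...,1]>120)&(hsv[...,2]>60)
print("blue",b.sum(),[np.round(np.median(W[b],0),4)], np.percentile(W[b][:,2],[10,50,90]))
y=roi&(hsv[...,0]>15)&(hsv[...,0]<35)&(hsv[...,1]>100)&(hsv[...,2]>120)
n,L,s,c=cv2.connectedComponentsWithStats(y.astype(np.uint8))
for i in range(1,n):
    if s[i,4]>8: print("dot",c[i],s[i,4],ray("top",*c[i],.018).round(4),np.median(W[L==i],0).round(4))
# blue upper face
bt=b&(W[...,2]>.046); cnt=np.argwhere(bt)[:,::-1].astype(np.float32); r=cv2.minAreaRect(cnt); print("tabtop",r,ray("top",*r[0],.052).round(4))
# base
x0,y0,x1,y1=175,210,320,330
for n in("top",):
    c=I[y0:y1,x0:x1]; cv2.imwrite("pics/base0.png",cv2.resize(c,None,fx=5,fy=5,interpolation=cv2.INTER_CUBIC)[...,::-1])
Z=W[...,2][y0:y1,x0:x1]; print(np.round(Z[::10,::10]*1000).astype(int))
E
```

```text
blue 219 [array([ 0.4968, -0.2898,  0.0506])] [0.02995291 0.05055196 0.05290134]
dot [433.09090909 268.24242424] 33 [ 0.5374 -0.315   0.018 ] [ 0.5378 -0.3147  0.0191]
dot [397.13888889 292.38888889] 36 [ 0.4936 -0.2486  0.018 ] [ 0.4943 -0.2485  0.0178]
dot [438.02631579 310.34210526] 38 [ 0.4618 -0.3213  0.018 ] [ 0.4624 -0.3212  0.0182]
tabtop ((425.3378601074219, 289.52703857421875), (19.89227867126465, 8.713146209716797), 80.53767395019531) [ 0.4975 -0.2921  0.052 ]
[[-1 -2 -1 -1 -2 -1 -1  0 -2 -2  1  0  2 -1 -2]
 [-1  0  0 -1 -2  1  4 -1  0  3 -1 -3  0 -1 -1]
 [ 0  2  4  1 -2 -1  2 -3  0  2 13 18 -3 -1  0]
 [ 3 -2  3 -1 -1 18 18 12 21 21 15 11 -2  0 -2]
 [ 0  1  8 12 15 14 15 22 22 23 12  7  1  0 -1]
 [ 1 -1 11  7 14 14 14 13 15 11 19  8 11  1 -4]
 [ 1  1  0  6 23 19 22 14 15 13 13  6  6  0  1]
 [-2 -3  0  6 21 15 14 14 15 19 26  9  6  2 -1]
 [-1  0 -1  7 14 12 13 16 20 21 22 14 18  1  0]
 [ 4  0  2  7 16 15 15 19 18  7  0 -1  2 -3 -2]
 [ 1  0 -1 19  8  2  0 -2  1  1 -1 -1 -1  1  0]
 [ 0  3 -2  0 -2  0  0 -1  0 -1  0 -2 -2 -1 -1]]
```

View pics/base0.png

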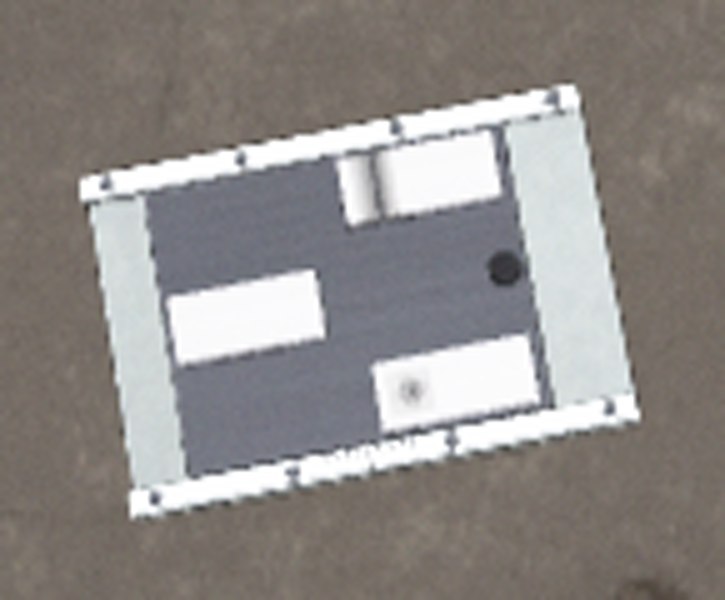

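The enlarged crop shows the groove line at about (376,190), the cone mouth at (412,389), the pad at (167–326, 268–365) and the rail corners at (80,180), (578,88), (638,418) and (131,517).

```bash
python3 - <<'E'
from h import *
g=lambda u,v,z: ray("top",(u+.5)/5-.5+175,(v+.5)/5-.5+210,z)[:2]
cone=g(412,389,.0205); gro=(g(370,155,.0205)+g(377,218,.0205))/2
print("cone",cone,"groove",gro,np.linalg.norm(cone-gro))
c=[g(80,180,.017),g(578,88,.017),g(638,418,.017),g(131,517,.017)]
for a,b in((0,1),(3,2)):
    v=c[a]-c[b]; print("rail",np.linalg.norm(v),np.degrees(np.arctan2(v[1],v[0])))
for a,b in((0,3),(1,2)):
    v=c[b]-c[a]; print("end",np.linalg.norm(v),np.degrees(np.arctan2(-v[0],v[1]) ) )
cen=np.mean(c,0); print("centre",cen)
pad=[g(167,298,.02),g(317,270,.02),g(326,338,.02),g(178,365,.02)]
print("pad",np.mean(pad,0),[np.linalg.norm(pad[i]-pad[i-1]) for i in range(4)])
la=[g(373,367,.022),g(530,336,.022),g(541,403,.022),g(383,432,.022)]; lb=[g(338,160,.022),g(493,130,.022),g(502,196,.022),g(350,227,.022)]
for l in(la,lb): print("land",np.mean(l,0),[np.linalg.norm(l[i]-l[i-1]).round(4) for i in range(4)])
for yaw in (100.,):
    ex=np.array([np.cos(np.radians(yaw)),np.sin(np.radians(yaw))]); ey=np.array([-ex[1],ex[0]])
    for P,n in((cone,"cone"),(gro,"gro"),(np.mean(pad,0),"pad"),(np.mean(la,0),"la"),(np.mean(lb,0),"lb")):
        print(n,((P-cen)@ex).round(4),((P-cen)@ey).round(4))
d=cone-gro; print("yaw from seats",np.degrees(np.arctan2(-d[0],d[1])),np.degrees(np.arctan2(d[1],d[0]))-90)
from scipy.spatial.transform import Rotation as R
s=state(); w,x,y,z=s["tool_rot"]; print(R.from_quat([x,y,z,w]).as_matrix().round(3))
E
```

```text
cone [0.50166172 0.00423603] groove [0.57517959 0.01993893] 0.07517618222095696
rail 0.18537909203938321 100.82688841920863
rail 0.18510990613172945 101.16305609811815
end 0.12410379012089397 100.95612569279342
end 0.12301739795718655 100.83040867737928
centre [0.53439233 0.02530822]
pad [0.52719993 0.0645849 ] [np.float64(0.024679747038657628), np.float64(0.0550502877608647), np.float64(0.024960032752654477), np.float64(0.0540502763441945)]
land [ 0.50328777 -0.01203773] [np.float64(0.0236), np.float64(0.0575), np.float64(0.0244), np.float64(0.0575)]
land [0.57808472 0.00255232] [np.float64(0.0251), np.float64(0.0575), np.float64(0.0246), np.float64(0.0562)]
cone -0.0151 0.0359
gro -0.0124 -0.0392
pad 0.0399 0.0003
la -0.0314 0.0371
lb -0.03 -0.0391
yaw from seats 102.05679710054558 -257.94320289945443
[[-0.926  0.378 -0.001]
 [ 0.378  0.926 -0.002]
 [ 0.    -0.002 -1.   ]]
```

```bash
cat >> h.py <<'E'
from scipy.spatial.transform import Rotation as Rt
def go(P,yaw):
    "jog numbers from the present measured pose to tool-down pose, tool y at yaw (deg), TCP at P"
    s=state(); w,x,y,z=s["tool_rot"]; A=Rt.from_quat([x,y,z,w]).as_matrix(); a=np.radians(yaw)
    ty=np.array([np.cos(a),np.sin(a),0]); tz=np.array([0,0,-1.]); B=np.c_[np.cross(ty,tz),ty,tz]
    print("shift",(A.T@(np.array(P)-s["tool_pos"])/.025).round(3),"turn",(np.degrees(Rt.from_matrix(A.T@B).as_rotvec())/8).round(3),"yaw",np.degrees(np.arctan2(A[1,1],A[0,1])).round(2),"t",s["time"])
E
python3 - <<'E'
from h import *
go([.45,.15,.20],94.8); go([.4975,-.2932,.12],94.8)
E
```

```text
shift [-14.397 -12.615   1.227] turn [-0.013 -0.005 -3.377] yaw 67.78 t 0.1
shift [-22.86  -28.302   4.454] turn [-0.013 -0.005 -3.377] yaw 67.78 t 0.1
```

{"fn": "jog_arm", "kwargs": {
  "targets": [
    [[-14.4,-12.6,1.2],[0,0,-3.38],50],
    [[-14.4,-12.6,1.2],[0,0,-3.38],50],
    [[-14.4,-12.6,1.2],[0,0,-3.38],50],
    [[-14.4,-12.6,1.2],[0,0,-3.38],50],
    [[-14.4,-12.6,1.2],[0,0,-3.38],50],
    [[-14.4,-12.6,1.2],[0,0,-3.38],50],
    [[-14.4,-12.6,1.2],[0,0,-3.38],50],
    [[-14.4,-12.6,1.2],[0,0,-3.38],50]
  ]
}}

```text
time: 1.1
tool_pos: [0.4509, 0.1485, 0.2008]
tool_rot: [-0.0, -0.041, 0.999, -0.0]
contact_force: [0.5, 1.0, -0.5]
gripper_width: 0.5
grasp_force: 0.0
```

```bash
python3 - <<'E'
from h import *
go([.4975,-.2932,.10],94.8); print(state()["tool_pos"])
E
```

```text
shift [ -0.406 -17.76    4.034] turn [-0.001 -0.002 -0.01 ] yaw 94.72 t 1.1
[0.45087348 0.14848154 0.20077691]
```

{"fn": "jog_arm", "kwargs": {
  "targets": [
    [[-0.4,-17.76,4.03],[0,0,-0.01],50],
    [[-0.4,-17.76,4.03],[0,0,-0.01],50],
    [[-0.4,-17.76,4.03],[0,0,-0.01],50],
    [[-0.4,-17.76,4.03],[0,0,-0.01],50],
    [[-0.4,-17.76,4.03],[0,0,-0.01],50],
    [[-0.4,-17.76,4.03],[0,0,-0.01],50],
    [[-0.4,-17.76,4.03],[0,0,-0.01],50],
    [[-0.4,-17.76,4.03],[0,0,-0.01],50]
  ]
}}

```text
time: 2.1
tool_pos: [0.4968, -0.2934, 0.099]
tool_rot: [-0.001, -0.041, 0.999, 0.001]
contact_force: [-0.5, 0.3, 0.2]
gripper_width: 0.502
grasp_force: 0.0
```

{"fn": "jog_arm", "kwargs": {
  "targets": [
    [[0,0,0],[0,0,0],50],
    [[0,0,0],[0,0,0],50]
  ]
}}

```text
time: 2.35
tool_pos: [0.4978, -0.2894, 0.1007]
tool_rot: [-0.0, -0.043, 0.999, 0.0]
contact_force: [0.1, 0.2, -0.5]
gripper_width: 0.5
grasp_force: 0.0
```

```bash
python3 - <<'E'
from h import *
go([.4975,-.2932,.025],94.8); print(state()["tool_pos"],state()["contact_force"])
I,D=grab_frame("scene"); x0,y0=260,290
cv2.imwrite("pics/near.png",cv2.resize(I[y0:y0+130,x0:x0+170],None,fx=4,fy=4)[...,::-1])
E
```

```text
shift [ 0.026 -0.154  3.027] turn [ 0.004 -0.     0.022] yaw 94.97 t 2.35
[ 0.4978108  -0.28935852  0.10066638] [ 0.12452666  0.15656586 -0.50729951]
```

View pics/near.png

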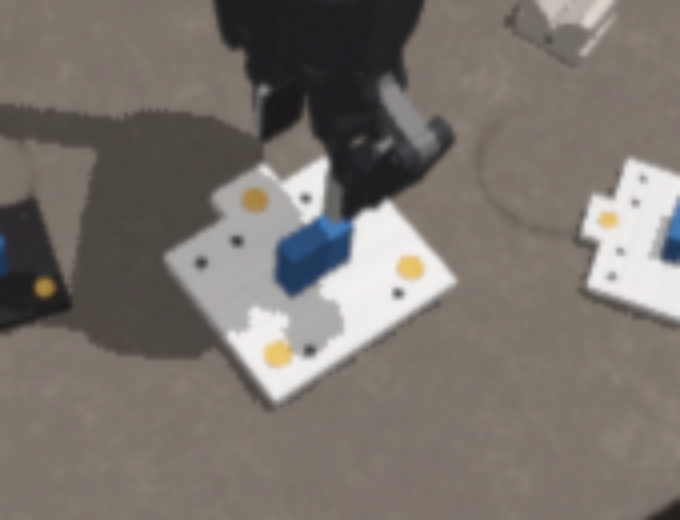

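The fingers straddle the blue tab; the tab top is at about (325,240) in the crop. I'll descend with the small y correction.

{"fn": "jog_arm", "kwargs": {
  "targets": [
    [[0.03,-0.15,0.5],[0,0,0],50],
    [[0.03,-0.15,1.0],[0,0,0],50],
    [[0.03,-0.15,1.5],[0,0,0],50],
    [[0.03,-0.15,2.0],[0,0,0],50],
    [[0.03,-0.15,2.4],[0,0,0],50],
    [[0.03,-0.15,2.7],[0,0,0],50],
    [[0.03,-0.15,2.95],[0,0,0],50],
    [[0.03,-0.15,2.95],[0,0,0],50]
  ]
}}

```text
time: 3.4
tool_pos: [0.4971, -0.2944, 0.0263]
tool_rot: [-0.0, -0.043, 0.999, 0.0]
contact_force: [0.2, 0.7, 0.1]
gripper_width: 0.5
grasp_force: 0.0
```

{"fn": "jog_arm", "kwargs": {
  "targets": [
    [[0,0,0],[0,0,0],35],
    [[0,0,0],[0,0,0],25],
    [[0,0,0],[0,0,0],20],
    [[0,0,0],[0,0,0],15],
    [[0,0,0],[0,0,0],10],
    [[0,0,0],[0,0,0],5],
    [[0,0,0],[0,0,0],5],
    [[0,0,0],[0,0,0],5]
  ]
}}

```text
time: 4.4
tool_pos: [0.4976, -0.2947, 0.0272]
tool_rot: [0.0, -0.043, 0.999, -0.0]
contact_force: [-0.9, 1.1, 5.6]
gripper_width: 0.151
grasp_force: 60.2
```

```bash
python3 - <<'E'
from h import *
print(state())
E
```

```text
{'time': 4.4, 'joint_pos': array([-6.63405359e-01,  1.56607838e-01,  1.86612203e+00,  9.27327627e-05,
        1.11833559e+00, -2.31973898e+00]), 'joint_vel': array([-0.00042632,  0.00089386, -0.0012133 , -0.00288929,  0.00137789,
        0.00167488]), 'joint_efforts': array([ -0.4050125 , -35.55107117, -29.68090296,  -0.16183766,
        -0.42991248,  -0.04290597]), 'tool_pos': array([ 0.49758978, -0.29470019,  0.02724278]), 'tool_rot': array([ 2.27624480e-04, -4.27353694e-02,  9.99086391e-01, -1.39325355e-04]), 'contact_force': array([-0.89809526,  1.13306675,  5.62560906]), 'ft_torque': array([ 0.25217678,  0.12546751, -0.0531804 ]), 'grasp_force': 60.18275499343872, 'gripper_width': 0.1505565690382617}
```

{"fn": "jog_arm", "kwargs": {
  "targets": [
    [[0,0,-0.2],[0,0,0],5],
    [[0,0,-0.5],[0,0,0],5],
    [[0,0,-1.0],[0,0,0],5],
    [[0,0,-1.5],[0,0,0],5],
    [[0,0,-2.0],[0,0,0],5],
    [[0,0,-2.5],[0,0,0],5],
    [[0,0,-3],[0,0,0],5],
    [[0,0,-3],[0,0,0],5]
  ]
}}

```text
time: 5.4
tool_pos: [0.4982, -0.2953, 0.1037]
tool_rot: [0.001, -0.043, 0.999, -0.001]
contact_force: [0.6, -0.3, -6.0]
gripper_width: 0.152
grasp_force: 58.9
```

```bash
python3 - <<'E'
from h import *
s=state(); print(s["contact_force"],s["ft_torque"],s["gripper_width"],s["tool_pos"])
# origin 18 mm short of home, tool 75 mm up
go([.5329+.0034,.0361-.0177,.102],101.0)
E
```

```text
[ 0.57965456 -0.30314183 -5.97758574] [-0.0143165  -0.01555735  0.01639775] 0.1519271936134927 [ 0.49823456 -0.29528464  0.10366334]
shift [-2.589 12.372  0.045] turn [-0.017  0.016 -0.762] yaw 94.9 t 5.4
```

{"fn": "jog_arm", "kwargs": {
  "targets": [
    [[-0.2,1.0,0],[0,0,-0.1],5],
    [[-0.6,2.8,0],[0,0,-0.2],5],
    [[-1.0,4.8,0],[0,0,-0.3],5],
    [[-1.4,6.8,0],[0,0,-0.4],5],
    [[-1.8,8.8,0],[0,0,-0.5],5],
    [[-2.2,10.6,0],[0,0,-0.6],5],
    [[-2.5,11.8,0],[0,0,-0.7],5],
    [[-2.6,12.4,0],[0,0,-0.76],5]
  ]
}}

```text
time: 6.4
tool_pos: [0.5352, 0.0214, 0.1012]
tool_rot: [-0.001, -0.097, 0.995, 0.0]
contact_force: [0.2, -0.9, -5.4]
gripper_width: 0.151
grasp_force: 59.4
```

{"fn": "jog_arm", "kwargs": {
  "targets": [
    [[0,0,0],[0,0,0],5],
    [[0,0,0],[0,0,0],5],
    [[0,0,0],[0,0,0],5]
  ]
}}

```text
time: 6.78
tool_pos: [0.5356, 0.0188, 0.1018]
tool_rot: [-0.0, -0.095, 0.995, -0.0]
contact_force: [0.2, 0.2, -6.7]
gripper_width: 0.148
grasp_force: 59.4
```

```bash
python3 - <<'E'
from h import *
s=state(); print(s["contact_force"],s["ft_torque"],s["tool_pos"])
go([.5329+.0034,.0361-.0177,.102],101.0)
I,D=grab_frame("top"); np.savez("top1.npz",I=I,D=D)
cv2.imwrite("pics/held.png",cv2.resize(I[190:340,160:340],None,fx=4,fy=4,interpolation=cv2.INTER_CUBIC)[...,::-1])
W=cloud("top",D); hsv=cv2.cvtColor(I,cv2.COLOR_RGB2HSV); roi=np.zeros(D.shape,bool); roi[190:340,160:340]=1
y=roi&(hsv[...,0]>12)&(hsv[...,0]<35)&(hsv[...,1]>100)&(hsv[...,2]>60)
n,L,q,c=cv2.connectedComponentsWithStats(y.astype(np.uint8))
for i in range(1,n):
    if q[i,4]>8: print("dot",c[i],q[i,4],np.median(W[L==i],0).round(4),ray("top",*c[i],.018+s["tool_pos"][2]-.0272).round(4))
E
```

```text
[ 0.17944716  0.21940083 -6.731154  ] [-0.04344026  0.03178223 -0.0472756 ] [0.53558272 0.01882479 0.10176066]
shift [-0.025 -0.022 -0.01 ] turn [-0.002 -0.001 -0.013] yaw 100.89 t 6.775
dot [262.  284.5] 38 [ 0.5025 -0.0132  0.093 ] [ 0.5033 -0.0129  0.0926]
```

View pics/held.png

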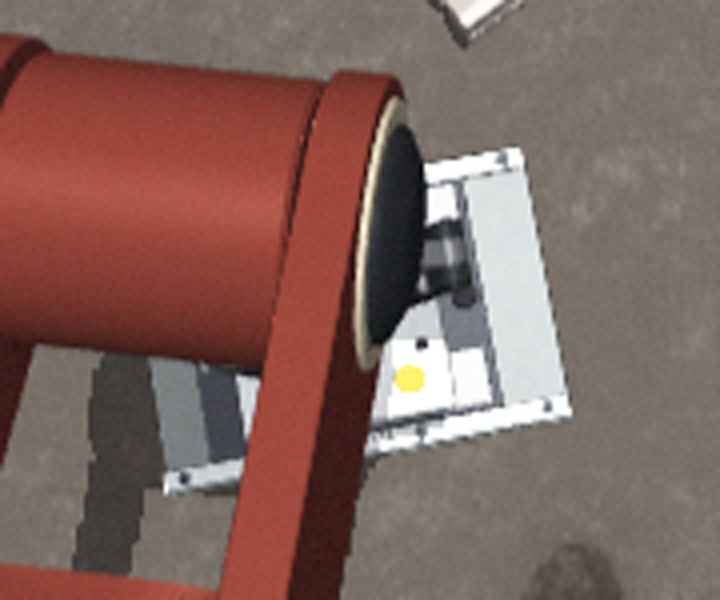

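The arm hides most of the base. The cone-foot dot at (262,284.5) puts the foot about 17 mm short of the cone and about 1 mm off sideways. I'll cross-check from the scene camera.

```bash
python3 - <<'E'
from h import *
s=state(); I0=np.load("scene0.npz")["I"]; I,D=grab_frame("scene"); np.savez("scene1.npz",I=I,D=D)
a=I0[195:285,220:330]; b=I[170:290,220:340]
cv2.imwrite("pics/sc.png",np.hstack([cv2.resize(a,(400,327),interpolation=cv2.INTER_CUBIC),cv2.resize(b,(327,327),interpolation=cv2.INTER_CUBIC)])[...,::-1])
W=cloud("scene",D); hsv=cv2.cvtColor(I,cv2.COLOR_RGB2HSV); roi=np.zeros(D.shape,bool); roi[170:290,200:350]=1
y=roi&(hsv[...,0]>12)&(hsv[...,0]<35)&(hsv[...,1]>100)&(hsv[...,2]>60)
n,L,q,c=cv2.connectedComponentsWithStats(y.astype(np.uint8))
for i in range(1,n):
    if q[i,4]>5: print("dot",c[i],q[i,4],np.median(W[L==i],0).round(4),ray("scene",*c[i],.018+s["tool_pos"][2]-.0272).round(4))
for n_,P in(("cone",(.5004,.0044,.0205)),("gro",(.5750,.0189,.0205)),("pad",(.5272,.0646,.02))): print(n_,pix("scene",P))
E
```

```text
dot [262.5        204.92857143] 14 [0.5296 0.0632 0.092 ] [0.5297 0.0626 0.0926]
dot [296.83333333 214.08333333] 12 [0.5804 0.0017 0.0922] [0.58   0.0019 0.0926]
dot [268.5        231.28571429] 14 [ 0.5057 -0.0122  0.0924] [ 0.5056 -0.0124  0.0926]
cone (np.float64(264.60409816755794), np.float64(249.89710511403587))
gro (np.float64(291.5700128004503), np.float64(232.9808178010335))
pad (np.float64(263.1259663312345), np.float64(227.98145035745196))
```

View pics/sc.png

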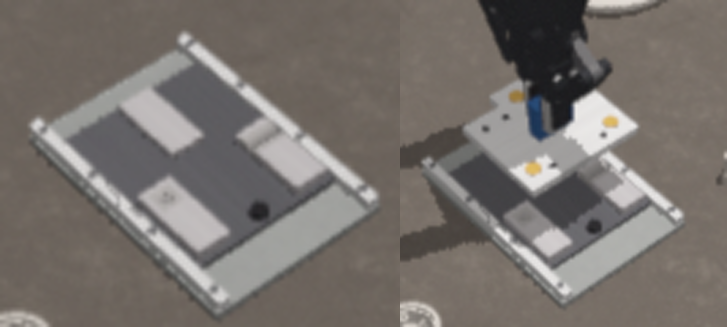

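Both cameras agree: the yaw is right (100.9°), the top is about 18 mm short, and it needs about 1.4 mm toward base −y. In the left half of the picture the cone is at (168,197), the groove at (265,133) and the pad at (160,120). I'll pitch 1.6° nose-down so that all three feet land together, and lower to about 7 mm clearance.

{"fn": "jog_arm", "kwargs": {
  "targets": [
    [[-0.05,0.1,0.2],[0,0,0],5],
    [[-0.05,0.2,0.5],[0.1,0,0],5],
    [[-0.05,0.2,0.8],[0.2,0,0],5],
    [[-0.05,0.2,1.1],[0.2,0,0],5],
    [[-0.05,0.2,1.4],[0.2,0,0],5],
    [[-0.05,0.2,1.65],[0.2,0,0],5],
    [[-0.05,0.2,1.8],[0.2,0,0],5],
    [[-0.05,0.2,1.8],[0.2,0,0],5]
  ]
}}

```text
time: 7.88
tool_pos: [0.5357, 0.0249, 0.0565]
tool_rot: [0.001, -0.096, 0.995, -0.014]
contact_force: [-0.3, -0.1, -6.3]
gripper_width: 0.149
grasp_force: 59.4
```

{"fn": "jog_arm", "kwargs": {
  "targets": [
    [[0,0,0],[0,0,0],5],
    [[0,0,0],[0,0,0],5]
  ]
}}

```text
time: 8.12
tool_pos: [0.5362, 0.0249, 0.0572]
tool_rot: [0.002, -0.096, 0.995, -0.014]
contact_force: [0.6, -0.8, -5.9]
gripper_width: 0.15
grasp_force: 59.4
```

```bash
python3 - <<'E'
from h import *
s=state(); print(s["contact_force"],s["ft_torque"],s["tool_pos"])
go([.5329+.0034,.0361-.0177,.0485],101.0)
E
```

```text
[ 0.55320723 -0.82826342 -5.90912025] [0.01150922 0.02918655 0.06149744] [0.53619079 0.02494574 0.0571966 ]
shift [ 0.046 -0.248  0.355] turn [-0.202  0.005 -0.002] yaw 100.98 t 8.125
```

{"fn": "jog_arm", "kwargs": {
  "targets": [
    [[0,0,0.06],[0,0,0],5],
    [[0,0,0.12],[0,0,0],5],
    [[0,0,0.18],[0,0,0],5],
    [[0,0,0.22],[0,0,0],5],
    [[0,0,0.25],[0,0,0],5],
    [[0,0,0.27],[0,0,0],5],
    [[0,0,0.27],[0,0,0],5]
  ]
}}

```text
time: 9.0
tool_pos: [0.5359, 0.0248, 0.05]
tool_rot: [0.001, -0.096, 0.995, -0.014]
contact_force: [-0.4, -0.9, -6.0]
gripper_width: 0.146
grasp_force: 59.4
```

{"fn": "jog_arm", "kwargs": {
  "targets": [
    [[0,0,0.02],[0,0,0],5],
    [[0,0,0.02],[0,0,0],5]
  ]
}}

```text
time: 9.25
tool_pos: [0.5359, 0.0248, 0.0496]
tool_rot: [0.001, -0.096, 0.995, -0.014]
contact_force: [-0.4, 0.4, -5.7]
gripper_width: 0.149
grasp_force: 59.4
```

{"fn": "jog_arm", "kwargs": {
  "targets": [
    [[0,0,0.02],[0,0,0],5],
    [[0,0,0.02],[0,0,0],5]
  ]
}}

```text
time: 9.5
tool_pos: [0.5359, 0.0248, 0.049]
tool_rot: [0.001, -0.096, 0.995, -0.014]
contact_force: [0.1, 0.2, -5.7]
gripper_width: 0.148
grasp_force: 59.4
```

{"fn": "jog_arm", "kwargs": {
  "targets": [
    [[0,0,0.02],[0,0,0],5],
    [[0,0,0.02],[0,0,0],5]
  ]
}}

```text
time: 9.75
tool_pos: [0.536, 0.0248, 0.0488]
tool_rot: [0.001, -0.096, 0.995, -0.014]
contact_force: [-0.6, 0.6, -4.2]
gripper_width: 0.149
grasp_force: 59.6
```

{"fn": "jog_arm", "kwargs": {
  "targets": [
    [[0,0,0.02],[0,0,0],5],
    [[0,0,0.02],[0,0,0],5]
  ]
}}

```text
time: 10.0
tool_pos: [0.5362, 0.0248, 0.0486]
tool_rot: [0.002, -0.096, 0.995, -0.014]
contact_force: [-2.5, 1.5, -0.3]
gripper_width: 0.149
grasp_force: 60.1
```

Contact is felt with the weight carried. I'll loosen the grip slightly.

{"fn": "jog_arm", "kwargs": {
  "targets": [
    [[0,0,0],[0,0,0],18],
    [[0,0,0],[0,0,0],20],
    [[0,0,0],[0,0,0],20],
    [[0,0,0],[0,0,0],20]
  ]
}}

```text
time: 10.5
tool_pos: [0.5362, 0.0247, 0.0483]
tool_rot: [0.002, -0.096, 0.995, -0.014]
contact_force: [-0.8, -0.4, -1.2]
gripper_width: 0.206
grasp_force: 0.0
```

```bash
python3 - <<'E'
from h import *
s=state(); print(s["contact_force"],s["ft_torque"],s["tool_pos"],s["gripper_width"])
go([.5362,.0248,.0486],101.0)
I,D=grab_frame("scene")
for z0,n in((.040,"scene"),):
    W=cloud("scene",D); hsv=cv2.cvtColor(I,cv2.COLOR_RGB2HSV); roi=np.zeros(D.shape,bool); roi[170:300,200:350]=1
    y=roi&(hsv[...,0]>12)&(hsv[...,0]<35)&(hsv[...,1]>100)&(hsv[...,2]>60)
    n,L,q,c=cv2.connectedComponentsWithStats(y.astype(np.uint8))
    for i in range(1,n):
        if q[i,4]>5: print("dot",c[i],q[i,4],np.median(W[L==i],0).round(4),ray("scene",*c[i],.040).round(4))
E
```

```text
[-0.78794923 -0.35720995 -1.19551671] [ 0.03700781 -0.00342905 -0.05181964] [0.53617152 0.02472372 0.04826561] 0.20625921486518217
shift [-0.002  0.002 -0.013] turn [-0.201  0.004 -0.003] yaw 100.97 t 10.5
dot [262.63636364 220.90909091] 11 [0.5295 0.0706 0.0374] [0.5286 0.067  0.04  ]
dot [296.5 229.2] 10 [0.5819 0.008  0.0402] [0.5815 0.0074 0.04  ]
dot [268.84615385 246.23076923] 13 [ 0.5064 -0.0067  0.0402] [ 0.5063 -0.0065  0.04  ]
```

The top rests about 13 mm short, well aligned sideways. Next I'll level the tool and go lower on the tab.

{"fn": "jog_arm", "kwargs": {
  "targets": [
    [[0,0,0.02],[-0.1,0,0],20],
    [[0,0,0.06],[-0.2,0,0],20],
    [[0,0,0.1],[-0.2,0,0],20],
    [[0,0,0.14],[-0.2,0,0],20],
    [[0,0,0.14],[-0.2,0,0],20]
  ]
}}

```text
time: 11.18
tool_pos: [0.5358, 0.0247, 0.0444]
tool_rot: [-0.0, -0.096, 0.995, 0.0]
contact_force: [-0.7, -0.3, 0.4]
gripper_width: 0.199
grasp_force: 0.0
```

{"fn": "jog_arm", "kwargs": {
  "targets": [
    [[0,0,0.03],[0,0,0],20],
    [[0,0,0.06],[0,0,0],20],
    [[0,0,0.06],[0,0,0],20]
  ]
}}

```text
time: 11.55
tool_pos: [0.5359, 0.0247, 0.043]
tool_rot: [-0.0, -0.096, 0.995, 0.0]
contact_force: [1.0, -0.2, -0.0]
gripper_width: 0.202
grasp_force: 0.0
```

{"fn": "jog_arm", "kwargs": {
  "targets": [
    [[0,0.02,0],[0,0,0],20],
    [[0,0.04,0],[0,0,0],20],
    [[0,0.06,0],[0,0,0],20],
    [[0,0.08,0],[0,0,0],20],
    [[0,0.1,0],[0,0,0],20],
    [[0,0.12,0],[0,0,0],20],
    [[0,0.14,0],[0,0,0],20],
    [[0,0.16,0],[0,0,0],20]
  ]
}}

```text
time: 12.55
tool_pos: [0.5352, 0.0286, 0.0431]
tool_rot: [0.0, -0.096, 0.995, -0.0]
contact_force: [0.5, -2.1, -0.6]
gripper_width: 0.204
grasp_force: 1.1
```

{"fn": "jog_arm", "kwargs": {
  "targets": [
    [[0,0.02,0],[0,0,0],20],
    [[0,0.04,0],[0,0,0],20],
    [[0,0.06,0],[0,0,0],20],
    [[0,0.08,0],[0,0,0],20],
    [[0,0.1,0],[0,0,0],20],
    [[0,0.12,0],[0,0,0],20]
  ]
}}

```text
time: 13.3
tool_pos: [0.5346, 0.0316, 0.0431]
tool_rot: [0.0, -0.096, 0.995, -0.0]
contact_force: [0.2, -2.7, -0.6]
gripper_width: 0.203
grasp_force: 1.2
```

```bash
cat > dots.py <<'E'
from h import *
s=state(); print(s["time"],s["contact_force"].round(1),s["tool_pos"].round(4),s["gripper_width"].round(3))
I,D=grab_frame("scene"); W=cloud("scene",D); hsv=cv2.cvtColor(I,cv2.COLOR_RGB2HSV); roi=np.zeros(D.shape,bool); roi[170:300,200:350]=1
y=roi&(hsv[...,0]>12)&(hsv[...,0]<35)&(hsv[...,1]>100)&(hsv[...,2]>60)
n,L,q,c=cv2.connectedComponentsWithStats(y.astype(np.uint8))
for i in range(1,n):
    if q[i,4]>5: P=ray("scene",*c[i],.039); print("dot",c[i].round(1),q[i,4],"z",np.median(W[L==i],0)[2].round(4),"base x,y rel seat mid",((P[:2]-[.5409,.0135])@np.array([[-.1908,-.9816],[.9816,-.1908]])*1000).round(1))
E
python3 dots.py
```

```text
Traceback (most recent call last):
  File "dots.py", line 2, in <module>
    s=state(); print(s["time"],s["contact_force"].round(1),s["tool_pos"].round(4),s["gripper_width"].round(3))
                                                                                  ^^^^^^^^^^^^^^^^^^^^^^^^
AttributeError: 'float' object has no attribute 'round'
```

```bash
sed -i 's/,s\["gripper_width"\].round(3)//' dots.py; python3 dots.py
```

```text
13.3 [ 0.2 -2.7 -0.6] [0.5346 0.0316 0.0431]
dot [261.1 219.3] 9 z 0.0375 base x,y rel seat mid [61.8  0.9]
dot [294.6 227.9] 11 z 0.04 base x,y rel seat mid [ -7.3 -38.7]
dot [267.3 244.7] 15 z 0.0392 base x,y rel seat mid [-6.9 37.1]
```

{"fn": "jog_arm", "kwargs": {
  "targets": [
    [[0,0.02,0],[0,0,0],20],
    [[0,0.04,0],[0,0,0],20],
    [[0,0.06,0],[0,0,0],20],
    [[0,0.08,0],[0,0,0],20],
    [[0,0.1,0],[0,0,0],20],
    [[0,0.12,0],[0,0,0],20]
  ]
}}

```text
time: 14.1
tool_pos: [0.534, 0.0346, 0.043]
tool_rot: [-0.0, -0.096, 0.995, 0.0]
contact_force: [1.0, -3.1, 1.4]
gripper_width: 0.198
grasp_force: 1.1
```

{"fn": "jog_arm", "kwargs": {
  "targets": [
    [[0,0.01,0],[0,0,0],20],
    [[0,0.02,0],[0,0,0],20],
    [[0,0.03,0],[0,0,0],20],
    [[0,0.04,0],[0,0,0],20]
  ]
}}

```text
time: 14.6
tool_pos: [0.5337, 0.0356, 0.0429]
tool_rot: [-0.0, -0.096, 0.995, 0.0]
contact_force: [0.3, -1.3, -0.0]
gripper_width: 0.204
grasp_force: 0.7
```

{"fn": "jog_arm", "kwargs": {
  "targets": [
    [[0,0.01,0],[0,0,0],20],
    [[0,0.02,0],[0,0,0],20],
    [[0,0.03,0],[0,0,0],20]
  ]
}}

```text
time: 14.98
tool_pos: [0.5335, 0.0363, 0.0429]
tool_rot: [-0.0, -0.096, 0.995, 0.0]
contact_force: [-0.3, -0.6, -1.5]
gripper_width: 0.199
grasp_force: 0.6
```

```bash
python3 dots.py
```

```text
14.975 [-0.3 -0.6 -1.5] [0.5335 0.0363 0.0429]
dot [259.8 218. ] 10 z 0.0369 base x,y rel seat mid [67.   0.6]
dot [293.2 226.9] 12 z 0.0398 base x,y rel seat mid [ -2.9 -38.2]
dot [265.7 243.7] 15 z 0.0384 base x,y rel seat mid [-2.3 38.1]
```

{"fn": "jog_arm", "kwargs": {
  "targets": [
    [[0,0.01,0],[0,0,0],20],
    [[0,0.02,0],[0,0,0],20],
    [[0,0.02,0],[0,0,0],20]
  ]
}}

```text
time: 15.4
tool_pos: [0.5336, 0.0368, 0.0431]
tool_rot: [0.0, -0.096, 0.995, 0.0]
contact_force: [-0.2, -1.0, -0.4]
gripper_width: 0.2
grasp_force: 0.4
```

{"fn": "jog_arm", "kwargs": {
  "targets": [
    [[0,0.01,0],[0,0,0],20],
    [[0,0.02,0],[0,0,0],20],
    [[0,0.02,0],[0,0,0],20]
  ]
}}

```text
time: 15.78
tool_pos: [0.5335, 0.0372, 0.0431]
tool_rot: [0.0, -0.096, 0.995, 0.0]
contact_force: [-0.6, -1.0, -0.4]
gripper_width: 0.197
grasp_force: 0.4
```

The push is falling off, as it would with the feet slipping over the seat lips. I'll continue in half-millimetre steps.

{"fn": "jog_arm", "kwargs": {
  "targets": [
    [[0,0.01,0],[0,0,0],20],
    [[0,0.02,0],[0,0,0],20],
    [[0,0.02,0],[0,0,0],20]
  ]
}}

```text
time: 16.15
tool_pos: [0.5334, 0.0377, 0.0431]
tool_rot: [-0.0, -0.096, 0.995, 0.0]
contact_force: [-0.1, -0.6, -1.3]
gripper_width: 0.201
grasp_force: 0.4
```

{"fn": "jog_arm", "kwargs": {
  "targets": [
    [[0,0.01,0],[0,0,0],20],
    [[0,0.02,0],[0,0,0],20],
    [[0,0.02,0],[0,0,0],20]
  ]
}}

```text
time: 16.52
tool_pos: [0.5333, 0.0382, 0.043]
tool_rot: [-0.0, -0.096, 0.995, 0.0]
contact_force: [-1.1, -1.8, -1.3]
gripper_width: 0.202
grasp_force: 0.5
```

```bash
python3 dots.py
```

```text
16.525 [-1.1 -1.8 -1.3] [0.5333 0.0382 0.043 ]
dot [259.5 217.8] 10 z 0.0375 base x,y rel seat mid [67.9  0.7]
dot [292.6 226.9] 11 z 0.0384 base x,y rel seat mid [ -2.1 -37.3]
dot [265.1 243.4] 15 z 0.038 base x,y rel seat mid [-0.7 38.4]
```

{"fn": "jog_arm", "kwargs": {
  "targets": [
    [[0,0.01,0],[0,0,0],20],
    [[0,0.01,0],[0,0,0],20]
  ]
}}

```text
time: 16.82
tool_pos: [0.5333, 0.0384, 0.0431]
tool_rot: [0.0, -0.096, 0.995, 0.0]
contact_force: [-1.4, -0.4, 0.2]
gripper_width: 0.198
grasp_force: 0.6
```

{"fn": "jog_arm", "kwargs": {
  "targets": [
    [[0,0.01,0],[0,0,0],20],
    [[0,0.01,0],[0,0,0],20]
  ]
}}

```text
time: 17.08
tool_pos: [0.5333, 0.0387, 0.0431]
tool_rot: [0.0, -0.096, 0.995, 0.0]
contact_force: [-0.2, -0.9, -0.5]
gripper_width: 0.199
grasp_force: 0.5
```

{"fn": "jog_arm", "kwargs": {
  "targets": [
    [[0,0.01,0],[0,0,0],20],
    [[0,0.01,0],[0,0,0],20]
  ]
}}

```text
time: 17.32
tool_pos: [0.5333, 0.0388, 0.0431]
tool_rot: [0.0, -0.096, 0.995, -0.0]
contact_force: [0.9, -2.2, -1.6]
gripper_width: 0.201
grasp_force: 0.9
```

```bash
python3 dots.py
```

```text
17.325 [ 0.9 -2.2 -1.6] [0.5333 0.0388 0.0431]
dot [258.9 217.7] 12 z 0.0374 base x,y rel seat mid [69.1  1.4]
dot [292.5 227. ] 12 z 0.037 base x,y rel seat mid [ -2.1 -36.9]
dot [265.2 243.3] 13 z 0.0385 base x,y rel seat mid [-0.6 38.1]
```

{"fn": "jog_arm", "kwargs": {
  "targets": [
    [[0,0.01,0],[0,0,0],20],
    [[0,0.01,0],[0,0,0],20]
  ]
}}

```text
time: 17.62
tool_pos: [0.5332, 0.039, 0.0431]
tool_rot: [0.0, -0.096, 0.995, -0.0]
contact_force: [0.5, -2.3, -0.9]
gripper_width: 0.201
grasp_force: 1.3
```

{"fn": "jog_arm", "kwargs": {
  "targets": [
    [[0,0.01,0],[0,0,0],20],
    [[0,0.01,0],[0,0,0],20]
  ]
}}

```text
time: 17.88
tool_pos: [0.5331, 0.0392, 0.0431]
tool_rot: [0.0, -0.096, 0.995, -0.0]
contact_force: [1.3, -4.2, -0.5]
gripper_width: 0.204
grasp_force: 1.8
```

```bash
python3 dots.py
```

```text
17.875 [ 1.3 -4.2 -0.5] [0.5331 0.0392 0.0431]
dot [258.8 217.6] 13 z 0.0373 base x,y rel seat mid [69.5  1.6]
dot [292.4 226.9] 11 z 0.038 base x,y rel seat mid [ -1.7 -36.8]
dot [264.9 243.1] 14 z 0.0387 base x,y rel seat mid [ 0.4 38.2]
```

The push rose past 4 N, which is the felt stop. I'll back off 2 mm to free the tab, then check.

{"fn": "jog_arm", "kwargs": {
  "targets": [
    [[0,-0.02,0],[0,0,0],20],
    [[0,-0.05,0],[0,0,0],20],
    [[0,-0.08,0],[0,0,0],20],
    [[0,-0.08,0],[0,0,0],30],
    [[0,-0.08,0],[0,0,0],40],
    [[0,-0.08,0],[0,0,0],50],
    [[0,-0.08,0],[0,0,0],50],
    [[0,-0.08,0],[0,0,0],50]
  ]
}}

```text
time: 18.92
tool_pos: [0.5335, 0.0374, 0.0431]
tool_rot: [0.0, -0.096, 0.995, 0.0]
contact_force: [-0.6, -0.6, -0.0]
gripper_width: 0.498
grasp_force: 0.0
```

{"fn": "jog_arm", "kwargs": {
  "targets": [
    [[0,0,-0.5],[0,0,0],50],
    [[0,0,-1.2],[0,0,0],50],
    [[0,0,-2.2],[0,0,0],50],
    [[0,0,-3.2],[0,0,0],50],
    [[0,0,-4.2],[0,0,0],50],
    [[0,0,-5],[0,0,0],50],
    [[0,0,-5],[0,0,0],50]
  ]
}}

```text
time: 19.8
tool_pos: [0.535, 0.0373, 0.171]
tool_rot: [0.003, -0.096, 0.995, -0.0]
contact_force: [0.9, 0.2, -0.5]
gripper_width: 0.504
grasp_force: 0.0
```

```bash
python3 dots.py; python3 - <<'E'
from h import *
go([.42,-.15,.2],101)
# plate plane and dots from the mean of several depth pictures
S=[];
for k in range(10):
    I,D=grab_frame("scene"); S.append(cloud("scene",D))
W=np.median(S,0); hsv=cv2.cvtColor(I,cv2.COLOR_RGB2HSV)
ok=np.zeros(D.shape,bool); ok[200:260,240:310]=1
P=W[ok&(W[...,2]>.033)&(W[...,2]<.044)]
A=np.c_[P[:,:2]-P[:,:2].mean(0),np.ones(len(P))]; 
for _ in range(3):
    c=np.linalg.lstsq(A,P[:,2],rcond=None)[0]; r=abs(P[:,2]-A@c); k=r<.0015; A,P=A[k],P[k]
ex=np.array([-.1908,.9816]); ey=np.array([-.9816,-.1908])
print(len(P),"z",c[2].round(4),"slope deg x",np.degrees(c[:2]@ex).round(2),"y",np.degrees(c[:2]@ey).round(2))
cv2.imwrite("pics/end.png",cv2.resize(I[180:290,210:340],None,fx=5,fy=5,interpolation=cv2.INTER_CUBIC)[...,::-1])
E
```

```text
19.8 [ 0.9  0.2 -0.5] [0.535  0.0373 0.171 ]
dot [259.1 217.6] 15 z 0.0377 base x,y rel seat mid [69.1  1.1]
dot [292.4 226.9] 11 z 0.0387 base x,y rel seat mid [ -1.7 -36.8]
dot [265.1 243.1] 14 z 0.0378 base x,y rel seat mid [-0.  37.7]
shift [ 5.902 -6.491 -1.242] turn [-0.004  0.014 -0.002] yaw 100.98 t 19.85
1166 z 0.0371 slope deg x -0.31 y 0.56
```

View pics/end.png

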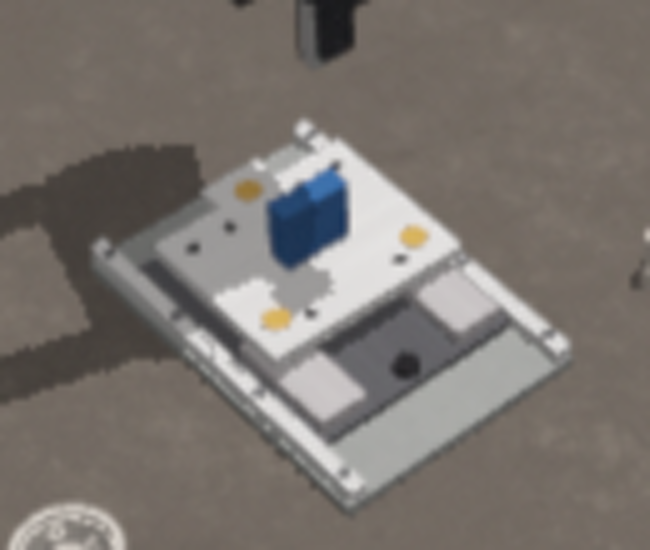

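The picture shows the top on the base at about (300,240) with all three dots visible. The depth fit is near level (−0.3° and 0.6°). I'll move the arm aside and check from above.

{"fn": "jog_arm", "kwargs": {
  "targets": [
    [[2,-2.2,-0.6],[0,0,0],50],
    [[4,-4.4,-1.2],[0,0,0],50],
    [[6,-6.5,-1.2],[0,0,0],50],
    [[6,-8.5,-1.2],[0,0,0],50],
    [[6,-8.5,-1.2],[0,0,0],50],
    [[6,-8.5,-1.2],[0,0,0],50]
  ]
}}

```text
time: 21.1
tool_pos: [0.4266, -0.2002, 0.198]
tool_rot: [-0.0, -0.095, 0.996, 0.0]
contact_force: [0.9, 0.8, 0.3]
gripper_width: 0.5
grasp_force: 0.0
```

```bash
cat > chk.py <<'E'
from h import *
ex=np.array([-.1908,.9816]); ey=np.array([-.9816,-.1908])
for cn,roi in(("top",(slice(235,315),slice(195,305))),("scene",(slice(200,260),slice(240,310)))):
    S=[]; IM=[]
    for k in range(10):
        I,D=grab_frame(cn); S.append(cloud(cn,D)); IM.append(I)
    I=np.median(IM,0).astype(np.uint8); W=np.median(S,0); hsv=cv2.cvtColor(I,cv2.COLOR_RGB2HSV)
    y=np.zeros(D.shape,bool); y[roi]=1; ok=y.copy()
    y&=(hsv[...,0]>12)&(hsv[...,0]<35)&(hsv[...,1]>100)&(hsv[...,2]>60)
    n,L,q,c=cv2.connectedComponentsWithStats(y.astype(np.uint8)); T=[]
    for i in range(1,n):
        if q[i,4]>5:
            P=ray(cn,*c[i],.038)[:2]; m=W[L==i]; T.append(P); print(cn,"dot",P.round(4),"z",np.median(m[:,2]).round(4),q[i,4],"rel",((P-[.5377,.0116])@ex*1000).round(1),((P-[.5377,.0116])@ey*1000).round(1))
    T=np.array(T); T=T[np.argsort(T[:,0])]
    v=T[0]-T[-1]; print("yaw by rear dots",np.degrees(np.arctan2(-v[0],v[1]))%360 if 0 else (np.degrees(np.arctan2(v[1],v[0]))-90)%360, np.linalg.norm(v))
    w=T[1]-(T[0]+T[2])/2; print("yaw by flat",np.degrees(np.arctan2(w[1],w[0])))
    for lo,hi,nm in((.033,.044,"plate"),(-.01,.005,"table")):
        o=ok if nm=="plate" else np.s_[150:400,200:380]
        M=W[ok] if nm=="plate" else W[150:330,180:380].reshape(-1,3)
        P=M[(M[:,2]>lo)&(M[:,2]<hi)]; A=np.c_[P[:,:2]-[.53,.03],np.ones(len(P))]
        for _ in range(4):
            k=np.linalg.lstsq(A,P[:,2],rcond=None)[0]; r=abs(P[:,2]-A@k); g=r<.0015; A,P=A[g],P[g]
        print(nm,len(P),"z",k[2].round(4),"slope x",np.degrees(k[:2]@ex).round(2),"y",np.degrees(k[:2]@ey).round(2))
    if cn=="top": cv2.imwrite("pics/endtop.png",cv2.resize(I[215:330,180:315],None,fx=5,fy=5,interpolation=cv2.INTER_CUBIC)[...,::-1])
print(state()["time"])
E
python3 chk.py
```

```text
top dot [0.5756 0.02  ] z 0.0382 33 rel 1.1 -38.8
top dot [0.5254 0.0816] z 0.0382 33 rel 71.0 -1.2
top dot [0.501  0.0057] z 0.0391 35 rel 1.2 37.1
yaw by rear dots 100.86680050465912 0.07589089276110945
yaw by flat 100.6740414282524
plate 2755 z 0.0377 slope x -0.28 y 0.64
table 27471 z -0.0003 slope x 0.01 y 0.04Traceback (most recent call last):
  File "chk.py", line 14, in <module>
    T=np.array(T); T=T[np.argsort(T[:,0])]
                                  ~^^^^^
IndexError: too many indices for array: array is 1-dimensional, but 2 were indexed
```

View pics/endtop.png

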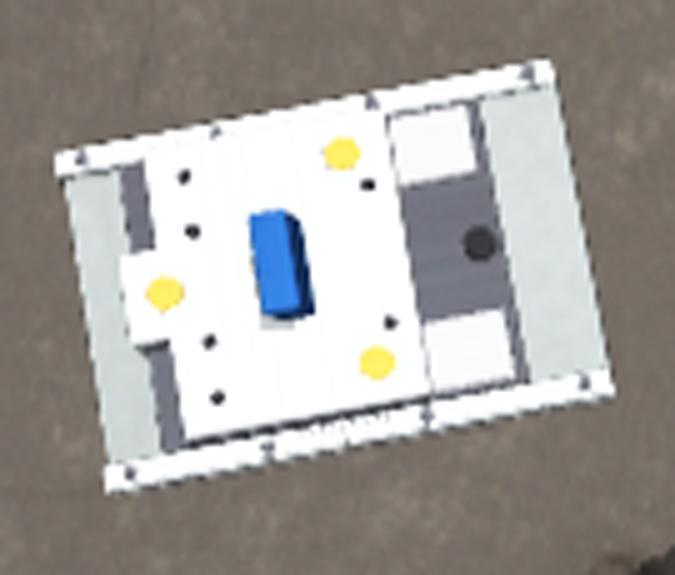

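From above the yaw matches (100.8°), but the plate tilts about 0.6° with the cone side high. That suggests the cone foot is not quite down. To rule out depth bias I'll take the same fit on the first pictures, when the top stood flat on the table.

```bash
python3 - <<'E'
from h import *
a=np.radians(94.8)
def fit(W,lo,hi,yaw,o):
    a=np.radians(yaw); ex=np.array([np.cos(a),np.sin(a)]); ey=np.array([-ex[1],ex[0]])
    P=W.reshape(-1,3); q=P[:,:2]-o; u,v=q@ex,q@ey
    m=(abs(u)<.040)&(abs(v)<.048)&((abs(u)>.012)|(abs(v)>.022))&(P[:,2]>lo)&(P[:,2]<hi)
    A=np.c_[u[m],v[m],np.ones(m.sum())]; z=P[m,2]
    for _ in range(4):
        k=np.linalg.lstsq(A,z,rcond=None)[0]; g=abs(z-A@k)<.003; A,z=A[g],z[g]
    sd=np.sqrt(np.diag(np.linalg.inv(A.T@A)))*np.std(z-A@k)
    print(m.sum(),"z mm",(k[2]*1e3).round(2),"slope deg",np.degrees(k[:2]).round(2),"+-",np.degrees(sd[:2]).round(2),"feet dz mm cone,groove,flat",[round(1e3*(k[0]*x+k[1]*y+k[2]),2) for x,y in((-.025,.038),(-.025,-.038),(.045,0))])
for n in("top","scene"): fit(cloud(n,np.load(n+"0.npz")["D"]),.010,.026,94.8,[.4975,-.2932])
W=np.median([cloud("top",grab_frame("top")[1]) for _ in range(10)],0); fit(W,.028,.046,101,[.5335,.0374])
# reference: lands before
E
```

```text
1997 z mm 17.57 slope deg [0.07 0.12] +- [0.07 0.06] feet dz mm cone,groove,flat [np.float64(17.62), np.float64(17.46), np.float64(17.62)]
1626 z mm 16.76 slope deg [0.09 0.05] +- [0.08 0.07] feet dz mm cone,groove,flat [np.float64(16.76), np.float64(16.7), np.float64(16.83)]
2084 z mm 37.69 slope deg [-0.43  0.62] +- [0.03 0.03] feet dz mm cone,groove,flat [np.float64(38.3), np.float64(37.47), np.float64(37.35)]
```

Confirmed. The groove and flat feet are at home height, but the cone foot sits about 0.85 mm high on the cone wall. I'll nudge the top gently toward base +y, pushing low on the −y side of the tab with the fingers shut.

```bash
python3 - <<'E'
from h import *
go([.5669,.0439,.13],101.0)
E
```

```text
shift [-7.361  8.499  2.722] turn [ 0.     0.    -0.002] yaw 100.98 t 22.6
```

{"fn": "jog_arm", "kwargs": {
  "targets": [
    [[-1.4,1.7,0],[0,0,0],0],
    [[-2.9,3.4,0],[0,0,0],0],
    [[-4.4,5.1,0.3],[0,0,0],0],
    [[-5.8,6.8,1.0],[0,0,0],0],
    [[-6.8,7.9,1.8],[0,0,0],0],
    [[-7.36,8.5,2.7],[0,0,0],0],
    [[-7.36,8.5,2.7],[0,0,0],0],
    [[-7.36,8.5,2.7],[0,0,0],0]
  ]
}}

```text
time: 23.6
tool_pos: [0.567, 0.0434, 0.1312]
tool_rot: [0.0, -0.096, 0.995, -0.0]
contact_force: [0.0, -0.3, -0.1]
gripper_width: 0.002
grasp_force: 0.0
```

{"fn": "jog_arm", "kwargs": {
  "targets": [
    [[0,0,0],[0,0,0],0],
    [[0,0,0],[0,0,0],0]
  ]
}}

```text
time: 23.85
tool_pos: [0.5672, 0.0432, 0.1317]
tool_rot: [0.001, -0.095, 0.995, -0.0]
contact_force: [-0.6, -0.4, -0.0]
gripper_width: -0.002
grasp_force: 0.0
```

```bash
python3 - <<'E'
from h import *
go([.5669,.0439,.046],101.0); print(state()["gripper_width"],state()["tool_pos"])
I,D=grab_frame("scene"); cv2.imwrite("pics/nudge.png",cv2.resize(I[160:290,210:340],None,fx=4,fy=4,interpolation=cv2.INTER_CUBIC)[...,::-1])
E
```

```text
shift [0.013 0.033 3.427] turn [-0.004  0.012 -0.01 ] yaw 100.92 t 23.85
-0.0019741775749955175 [0.56721533 0.04317474 0.13167473]
```

View pics/nudge.png

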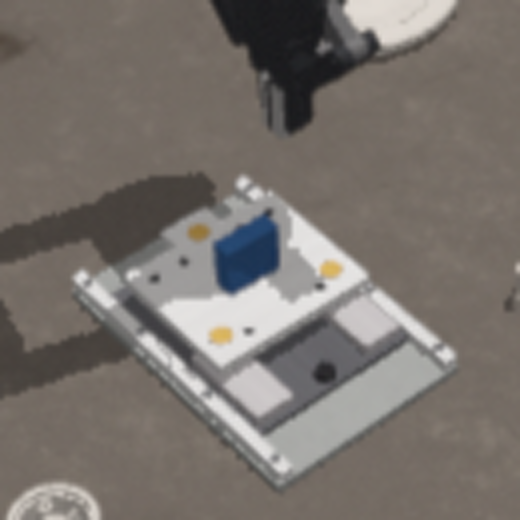

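The shut fingers, tips at about (290,125), hang beyond the tab on its −y side as planned. I'll descend slowly.

{"fn": "jog_arm", "kwargs": {
  "targets": [
    [[0,0.03,0.5],[0,0,0],0],
    [[0,0.03,1.0],[0,0,0],0],
    [[0,0.03,1.5],[0,0,0],0],
    [[0,0.03,2.0],[0,0,0],0],
    [[0,0.03,2.4],[0,0,0],0],
    [[0,0.03,2.7],[0,0,0],0],
    [[0,0.03,2.9],[0,0,0],0],
    [[0,0.03,2.9],[0,0,0],0]
  ]
}}

```text
time: 24.9
tool_pos: [0.5666, 0.0447, 0.0578]
tool_rot: [-0.0, -0.096, 0.995, 0.0]
contact_force: [0.7, 0.0, -0.4]
gripper_width: 0.002
grasp_force: 0.0
```

{"fn": "jog_arm", "kwargs": {
  "targets": [
    [[0,0,0.1],[0,0,0],0],
    [[0,0,0.2],[0,0,0],0],
    [[0,0,0.3],[0,0,0],0],
    [[0,0,0.4],[0,0,0],0],
    [[0,0,0.45],[0,0,0],0],
    [[0,0,0.45],[0,0,0],0]
  ]
}}

```text
time: 25.65
tool_pos: [0.5666, 0.0446, 0.0466]
tool_rot: [-0.0, -0.096, 0.995, 0.0]
contact_force: [0.2, -0.3, 1.1]
gripper_width: 0.002
grasp_force: 0.0
```

{"fn": "jog_arm", "kwargs": {
  "targets": [
    [[0.02,0,0],[0,0,0],0],
    [[0.04,0,0],[0,0,0],0],
    [[0.06,0,0],[0,0,0],0],
    [[0.08,0,0],[0,0,0],0],
    [[0.08,0,0],[0,0,0],0]
  ]
}}

```text
time: 26.28
tool_pos: [0.5649, 0.0443, 0.0469]
tool_rot: [0.0, -0.096, 0.995, -0.0]
contact_force: [0.5, -0.2, 0.2]
gripper_width: 0.002
grasp_force: 0.3
```

{"fn": "jog_arm", "kwargs": {
  "targets": [
    [[0.01,0,0],[0,0,0],0],
    [[0.02,0,0],[0,0,0],0],
    [[0.03,0,0],[0,0,0],0],
    [[0.04,0,0],[0,0,0],0]
  ]
}}

```text
time: 26.78
tool_pos: [0.564, 0.044, 0.0469]
tool_rot: [0.0, -0.096, 0.995, -0.0]
contact_force: [1.5, -0.0, -1.0]
gripper_width: -0.002
grasp_force: 0.8
```

{"fn": "jog_arm", "kwargs": {
  "targets": [
    [[0.01,0,0],[0,0,0],0],
    [[0.02,0,0],[0,0,0],0],
    [[0.02,0,0],[0,0,0],0]
  ]
}}

```text
time: 27.15
tool_pos: [0.5635, 0.0439, 0.047]
tool_rot: [0.0, -0.096, 0.995, -0.0]
contact_force: [3.3, -1.8, -0.6]
gripper_width: 0.0
grasp_force: 1.0
```

{"fn": "jog_arm", "kwargs": {
  "targets": [
    [[0.01,0,0],[0,0,0],0],
    [[0.02,0,0],[0,0,0],0],
    [[0.02,0,0],[0,0,0],0]
  ]
}}

```text
time: 27.52
tool_pos: [0.5631, 0.044, 0.0471]
tool_rot: [0.0, -0.096, 0.995, 0.0]
contact_force: [3.6, -0.5, -0.0]
gripper_width: -0.003
grasp_force: 1.7
```

```bash
cat > fit.py <<'E'
from h import *
import sys
def fit(W,lo,hi,yaw,o):
    a=np.radians(yaw); ex=np.array([np.cos(a),np.sin(a)]); ey=np.array([-ex[1],ex[0]])
    P=W.reshape(-1,3); q=P[:,:2]-o; u,v=q@ex,q@ey
    m=(abs(u)<.040)&(abs(v)<.046)&((abs(u)>.012)|(abs(v)>.022))&(P[:,2]>lo)&(P[:,2]<hi)
    A=np.c_[u[m],v[m],np.ones(m.sum())]; z=P[m,2]
    for _ in range(4):
        k=np.linalg.lstsq(A,z,rcond=None)[0]; g=abs(z-A@k)<.003; A,z=A[g],z[g]
    print(sys.argv[1],m.sum(),"slope deg",np.degrees(k[:2]).round(2),"feet z cone,groove,flat",[round(1e3*(k[0]*x+k[1]*y+k[2]),2) for x,y in((-.025,.038),(-.025,-.038),(.045,0))])
n=sys.argv[1]; W=np.median([cloud(n,grab_frame(n)[1]) for _ in range(8)],0)
fit(W,.030,.044,101,[.5345,.0380] if n=="top" else [.536,.039]); print(state()["contact_force"].round(1))
E
python3 fit.py scene
```

```text
scene 747 slope deg [-0.32 -0.11] feet z cone,groove,flat [np.float64(37.02), np.float64(37.17), np.float64(36.7)]
[4.  0.2 1.1]
```

The tilt is gone (0.6° down to −0.1°) and the push met its stop at about 4 N. I'll back off, rise and check.

{"fn": "jog_arm", "kwargs": {
  "targets": [
    [[-0.02,0,0],[0,0,0],0],
    [[-0.06,0,0],[0,0,0],0],
    [[-0.14,0,0],[0,0,0],0],
    [[-0.2,0,0],[0,0,0],0],
    [[-0.2,0,-0.5],[0,0,0],0],
    [[-0.2,0,-1.5],[0,0,0],0],
    [[-0.2,0,-3],[0,0,0],0],
    [[-0.2,0,-5],[0,0,0],0]
  ]
}}

```text
time: 28.92
tool_pos: [0.5666, 0.0449, 0.1725]
tool_rot: [-0.001, -0.096, 0.995, 0.0]
contact_force: [-0.1, 0.5, -0.2]
gripper_width: 0.002
grasp_force: 0.0
```

{"fn": "jog_arm", "kwargs": {
  "targets": [
    [[2,-2,-0.6],[0,0,0],0],
    [[4,-4.4,-1],[0,0,0],0],
    [[6,-6.5,-1],[0,0,0],0],
    [[6,-8.5,-1],[0,0,0],0],
    [[6,-10,-1],[0,0,0],0],
    [[6,-10,-1],[0,0,0],0],
    [[6,-10,-1],[0,0,0],0]
  ]
}}

```text
time: 29.8
tool_pos: [0.4679, -0.2289, 0.1972]
tool_rot: [0.0, -0.095, 0.995, 0.0]
contact_force: [-0.4, 0.1, -0.3]
gripper_width: 0.002
grasp_force: 0.0
```

```bash
python3 fit.py top; python3 fit.py scene; python3 chk.py 2>/dev/null | head -5
```

```text
top 2000 slope deg [-0.16  0.06] feet z cone,groove,flat [np.float64(37.62), np.float64(37.54), np.float64(37.39)]
[-0.3  0.5 -0. ]
scene 503 slope deg [-0.23  0.09] feet z cone,groove,flat [np.float64(37.11), np.float64(36.99), np.float64(36.77)]
[ 0.6  0.3 -0.2]
top dot [0.5746 0.0199] z 0.0383 34 rel 1.1 -37.8
top dot [0.5236 0.0808] z 0.0382 36 rel 70.6 0.6
top dot [0.5006 0.005 ] z 0.0385 33 rel 0.6 37.7
yaw by rear dots 101.36057189131077 0.07548108080508771
yaw by flat 101.56051041575313
```

The cone foot has dropped: the plate is level within about 0.2°. As a last check I'll compare the plate's slope with that of the rails and slab, which share any depth bias.

```bash
python3 - <<'E'
from h import *
from scipy.spatial.transform import Rotation
S=[];IM=[]
for _ in range(20):
    I,D=grab_frame("top"); S.append(cloud("top",D)); IM.append(I)
W=np.mean(S,0).reshape(-1,3); sd=np.std(S,0)[...,2].reshape(-1)
a=np.radians(101); ex=np.array([np.cos(a),np.sin(a)]); ey=np.array([-ex[1],ex[0]])
q=W[:,:2]-[.5333,.0370]; u,v=q@ex*1e3,q@ey*1e3; z=W[:,2]*1e3
for n,x,y in(("cone",-25,38),("groove",-25,-38),("flat",50,0),("front+y",36,38),("front-y",36,-38),("rear",-34,0)):
    m=(abs(u-x)<8)&(abs(v-y)<8)&(sd<.002); print(n,m.sum(),z[m].mean().round(2),np.median(z[m]).round(2))
for y in(58,-58):
    for x in(-60,-20,20,60):
        m=(abs(u-x)<20)&(abs(v-y)<3)&(abs(z-17)<3); print("rail",y,x,m.sum(),np.median(z[m]).round(2))
for x in(-120,120):
    m=(abs(u-x)<12)&(abs(v)<60); print("table",x,np.median(z[m]).round(2))
E
```

```text
cone 74 38.05 38.03
groove 74 37.86 37.91
flat 72 37.68 37.58
front+y 71 37.54 37.6
front-y 71 37.39 37.35
rear 75 36.23 37.46
rail 58 -60 69 16.72
rail 58 -20 67 16.71
rail 58 20 68 16.7
rail 58 60 69 16.8
rail -58 -60 67 16.59
rail -58 -20 54 16.66
rail -58 20 61 16.75
rail -58 60 64 16.75
table -120 -0.3
table 120 -0.25
```

The rear feet still read about 0.3 mm high, and the yaw is about 0.4° off: the side nudge turned the top slightly, held by friction. A light +x push on the +y half of the tab should square it. I'll come in with loose fingers, well under 4 N.

```bash
python3 - <<'E'
from h import *
go([.5217,.0349,.12],101.0); go([.5217,.0349,.044],101.0)
E
```

```text
shift [-4.117  9.96   3.073] turn [-0.     0.    -0.002] yaw 100.98 t 32.6
shift [-4.117  9.96   6.113] turn [-0.     0.    -0.002] yaw 100.98 t 32.6
```

{"fn": "jog_arm", "kwargs": {
  "targets": [
    [[-0.8,1.8,0],[0,0,0],50],
    [[-1.6,3.8,0.3],[0,0,0],50],
    [[-2.4,5.8,0.8],[0,0,0],50],
    [[-3.2,7.8,1.6],[0,0,0],50],
    [[-3.8,9.2,2.4],[0,0,0],50],
    [[-4.12,9.96,3.0],[0,0,0],50],
    [[-4.12,9.96,3.0],[0,0,0],50],
    [[-4.12,9.96,3.0],[0,0,0],50]
  ]
}}

```text
time: 33.6
tool_pos: [0.5221, 0.0343, 0.1224]
tool_rot: [0.0, -0.096, 0.995, -0.0]
contact_force: [0.1, 0.2, 1.1]
gripper_width: 0.502
grasp_force: 0.0
```

{"fn": "jog_arm", "kwargs": {
  "targets": [
    [[0,0,0.5],[0,0,0],50],
    [[0,0,1.0],[0,0,0],50],
    [[0,0,1.5],[0,0,0],50],
    [[0,0,2.0],[0,0,0],50],
    [[0,0,2.4],[0,0,0],50],
    [[0,0,2.7],[0,0,0],50],
    [[0,0,2.95],[0,0,0],50],
    [[0,0,2.95],[0,0,0],50]
  ]
}}

```text
time: 34.6
tool_pos: [0.5215, 0.035, 0.0476]
tool_rot: [-0.0, -0.096, 0.995, 0.0]
contact_force: [-0.0, 0.9, -0.1]
gripper_width: 0.499
grasp_force: 0.0
```

```bash
python3 - <<'E'
from h import *
go([.5217,.0349,.0455],101.0); print(state()["tool_pos"],state()["contact_force"])
E
```

```text
shift [-0.008 -0.004  0.084] turn [ 0.002 -0.006 -0.002] yaw 100.98 t 34.6
[0.52147519 0.0349637  0.0476052 ] [-0.00659258  0.91171051 -0.0964097 ]
```

{"fn": "jog_arm", "kwargs": {
  "targets": [
    [[0,0,0.05],[0,0,0],35],
    [[0,0,0.1],[0,0,0],27],
    [[0,0,0.1],[0,0,0],22],
    [[0,0,0.1],[0,0,0],20],
    [[0,0,0.1],[0,0,0],20],
    [[0,0,0.1],[0,0,0],20]
  ]
}}

```text
time: 35.35
tool_pos: [0.5218, 0.0349, 0.0456]
tool_rot: [0.0, -0.096, 0.995, -0.0]
contact_force: [-0.5, 0.3, -0.5]
gripper_width: 0.198
grasp_force: 0.0
```

{"fn": "jog_arm", "kwargs": {
  "targets": [
    [[0,0.01,0],[0,0,0],20],
    [[0,0.02,0],[0,0,0],20],
    [[0,0.03,0],[0,0,0],20],
    [[0,0.04,0],[0,0,0],20]
  ]
}}

```text
time: 35.85
tool_pos: [0.5216, 0.0359, 0.0456]
tool_rot: [0.0, -0.096, 0.995, -0.0]
contact_force: [-0.0, 0.8, -0.3]
gripper_width: 0.2
grasp_force: 0.0
```

{"fn": "jog_arm", "kwargs": {
  "targets": [
    [[0,0.01,0],[0,0,0],20],
    [[0,0.02,0],[0,0,0],20],
    [[0,0.02,0],[0,0,0],20]
  ]
}}

```text
time: 36.22
tool_pos: [0.5215, 0.0363, 0.0456]
tool_rot: [-0.0, -0.096, 0.995, -0.0]
contact_force: [-0.6, 0.3, -0.0]
gripper_width: 0.2
grasp_force: 0.3
```

{"fn": "jog_arm", "kwargs": {
  "targets": [
    [[0,0.01,0],[0,0,0],20],
    [[0,0.01,0],[0,0,0],20]
  ]
}}

```text
time: 36.48
tool_pos: [0.5215, 0.0364, 0.0456]
tool_rot: [0.0, -0.096, 0.995, -0.0]
contact_force: [0.6, -1.5, -0.5]
gripper_width: 0.199
grasp_force: 0.9
```

{"fn": "jog_arm", "kwargs": {
  "targets": [
    [[0,0.01,0],[0,0,0],20],
    [[0,0.01,0],[0,0,0],20]
  ]
}}

```text
time: 36.72
tool_pos: [0.5214, 0.0365, 0.0456]
tool_rot: [0.0, -0.096, 0.995, -0.0]
contact_force: [0.5, -2.9, 0.1]
gripper_width: 0.201
grasp_force: 1.7
```

{"fn": "jog_arm", "kwargs": {
  "targets": [
    [[0,0.01,0],[0,0,0],20],
    [[0,0.01,0],[0,0,0],20]
  ]
}}

```text
time: 36.98
tool_pos: [0.5215, 0.0368, 0.0457]
tool_rot: [0.0, -0.096, 0.995, -0.0]
contact_force: [0.9, -4.1, 0.6]
gripper_width: 0.199
grasp_force: 2.2
```

Felt a firm stop with no give at about 4 N. I'll back off, open, rise and check.

{"fn": "jog_arm", "kwargs": {
  "targets": [
    [[0,-0.02,0],[0,0,0],20],
    [[0,-0.06,0],[0,0,0],20],
    [[0,-0.08,0],[0,0,0],30],
    [[0,-0.08,0],[0,0,0],40],
    [[0,-0.08,0],[0,0,0],50],
    [[0,-0.08,0],[0,0,0],50],
    [[0,-0.08,-0.6],[0,0,0],50],
    [[0,-0.08,-1.6],[0,0,0],50]
  ]
}}

```text
time: 37.98
tool_pos: [0.5211, 0.0352, 0.0859]
tool_rot: [-0.001, -0.096, 0.995, 0.0]
contact_force: [0.7, -0.5, 0.2]
gripper_width: 0.5
grasp_force: 0.0
```

{"fn": "jog_arm", "kwargs": {
  "targets": [
    [[0,0,-1.5],[0,0,0],50],
    [[0,0,-3.5],[0,0,0],50],
    [[1.5,-2,-4.5],[0,0,0],50],
    [[3,-4.4,-4.5],[0,0,0],50],
    [[4,-6.5,-4.5],[0,0,0],50],
    [[4,-8.5,-4.5],[0,0,0],50],
    [[4,-10,-4.5],[0,0,0],50],
    [[4,-10,-4.5],[0,0,0],50]
  ]
}}

```text
time: 38.98
tool_pos: [0.4713, -0.2316, 0.1993]
tool_rot: [0.001, -0.094, 0.996, -0.0]
contact_force: [0.1, -0.0, -0.0]
gripper_width: 0.499
grasp_force: 0.0
```

```bash
python3 fit.py top; python3 chk.py 2>/dev/null | head -5;  python3 - <<'E'
from h import *
I,D=grab_frame("top"); cv2.imwrite("pics/last.png",I[...,::-1])
W=np.mean([cloud("top",grab_frame("top")[1]) for _ in range(20)],0).reshape(-1,3)
a=np.radians(101); ex=np.array([np.cos(a),np.sin(a)]); ey=np.array([-ex[1],ex[0]])
q=W[:,:2]-[.5333,.0370]; u,v=q@ex*1e3,q@ey*1e3; z=W[:,2]*1e3
for n,x,y in(("cone",-25,38),("groove",-25,-38),("flat",50,0),("front+y",36,38),("front-y",36,-38)):
    m=(abs(u-x)<8)&(abs(v-y)<8); print(n,np.median(z[m]).round(2))
E
```

```text
top 1990 slope deg [-0.12  0.25] feet z cone,groove,flat [np.float64(37.69), np.float64(37.36), np.float64(37.38)]
[-0.  -0.2  1. ]
top dot [0.5745 0.0197] z 0.038 35 rel 0.9 -37.7
top dot [0.5238 0.0805] z 0.0382 34 rel 70.3 0.5
top dot [0.5006 0.005 ] z 0.0384 33 rel 0.6 37.7
yaw by rear dots 101.25212946746637 0.07539897047257013
yaw by flat 101.38765177014753
cone 38.1
groove 37.78
flat 37.68
front+y 37.56
front-y 37.35
```

View pics/last.png

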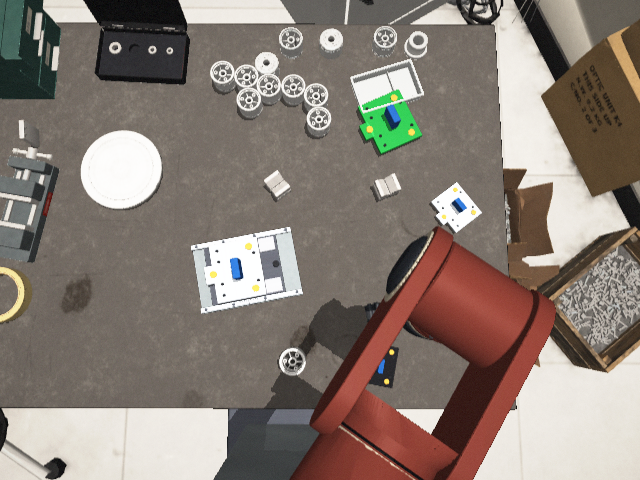

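The last picture shows the white top on the base at (237,268), with the V-blocks and housing where they were and the arm clear. All three feet read home height within the depth noise (about 0.2 mm), so I'm handing in.

```bash
python3 -c "
from plant import *
print(job_done(), state()['time'])"
```

```text
the job is handed in; nothing more can be done
the job is handed in; nothing more can be done
```

The stage top is on its base with all three feet home to within about 0.2 mm by the depth readings (cone foot the least certain), released and handed in at about 41 s; the cone foot first stuck 0.85 mm high, so I nudged it home, feeling about 4 N at each stop, and the V-blocks and housing look unmoved in the last picture.

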